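# Move the jars to the blue rack in reverse order

### The job

Move the four jars from the wooden rack to the blue rack, one to a bay, in reverse order: the jar that starts leftmost on the wooden rack goes into the rightmost bay of the blue one, the second from the left into the second from the right, and so on (left and right as seen from the robot). Stand each jar upright on the rack's floor, in about the middle of its bay, set down rather than dropped and never knocked over. Leave the tin, the onion and the pepper shaker behind the racks where they are.

Things in the scene. Friction and masses are not known exactly. Their poses are not given: they have to be found in the camera images.
- wood_rack: brown wooden rack, jars start here, one a bay; tag ledge in front. Fixed, 314 (y) x 82 (x) mm; origin: centre of underside, on the cooker top; x away from the robot, y to its left along the row (yaw within 0.12 rad). Floor 8 mm above the underside. Four bays, centres x = 0, y = +114, +38, -38, -114 mm, 72 (y) x 74 (x) mm inside; ridges and lips 6 mm above the floor, end cheeks 18 mm.
- blue_rack: blue rack, empty at the start; nearer or farther than the wooden one. Fixed, 314 (y) x 82 (x) mm; origin: centre of underside, on the cooker top; x away from the robot, y to its left along the row (yaw within 0.12 rad). Floor 8 mm above the underside. Four bays, centres x = 0, y = +114, +38, -38, -114 mm, 72 (y) x 74 (x) mm inside; ridges and lips 6 mm above the floor, end cheeks 18 mm.
- yellow_jar_mid (a point): clear glass spice jar with a yellow screw cap, 42 mm across, 96 mm tall, round, upright; this point is its centre, 48.0 mm above its underside. Its turn about the vertical does not matter.
- red_jar_mid (a point): clear glass jar with a pink filling and a red screw lid, 56 mm across, 70 mm tall, round, upright; this point is its centre, 35.0 mm above its underside. Its turn about the vertical does not matter.
- green_jar_mid (a point): empty clear glass jar with a green screw lid, 55 mm across, 70 mm tall, round, upright; this point is its centre, 35.0 mm above its underside. Its turn about the vertical does not matter.
- grey_jar_mid (a point): glass salt shaker with a grey cap and white filling, 37 mm across, 69 mm tall, round, upright; this point is its centre, 34.5 mm above its underside. Its turn about the vertical does not matter.
- yellow_tag: flat yellow tag, 14 x 44 x 4 mm, fixed on the wooden rack's ledge straight in front of the bay in which the yellow-lidded jar starts, 52 mm before the bay's centre (rack's -x). It stays and keeps the memory of the starting order. Origin at the centre of its underside.
- red_tag: flat red tag, 14 x 44 x 4 mm, fixed on the wooden rack's ledge straight in front of the bay in which the red-lidded jar starts, 52 mm before the bay's centre (rack's -x). It stays and keeps the memory of the starting order. Origin at the centre of its underside.
- green_tag: flat green tag, 14 x 44 x 4 mm, fixed on the wooden rack's ledge straight in front of the bay in which the green-lidded jar starts, 52 mm before the bay's centre (rack's -x). It stays and keeps the memory of the starting order. Origin at the centre of its underside.
- grey_tag: flat grey tag, 14 x 44 x 4 mm, fixed on the wooden rack's ledge straight in front of the bay in which the grey-lidded jar starts, 52 mm before the bay's centre (rack's -x). It stays and keeps the memory of the starting order. Origin at the centre of its underside.
- tin_mid (a point): bystander: low round food tin, 86 mm across, 40 mm tall, behind the racks; this point is its centre
- onion_mid (a point): bystander: red onion, 55 mm across, 65 mm tall, behind the racks; this point is its centre
- pepper_mid (a point): bystander: pepper shaker with a dark green cap, 37 mm across, 69 mm tall, behind the racks; this point is its centre
Things that resemble listed ones, but are neither listed nor needed, are in the scene too. Leave any orange or purple look-alike of the part that bears green_jar_mid alone. Leave any purple look-alike of the part that bears yellow_jar_mid alone.

How it is judged (in metres and radians):
At the end, for the whole second after the job is handed in: Each jar stands in the blue rack's bay that mirrors its starting bay (start y in the wooden rack, end -y in the blue): centre within 15 mm of the bay's centre in the rack's x and in y, underside within 4 mm of floor height, upright within 0.1 rad, at rest (under 0.02 m/s) (((y of yellow_tag in the frame of wood_rack between 0.094 and 0.134 m and y of yellow_jar_mid in the frame of blue_rack between -0.129 and -0.099 m) or (y of yellow_tag in the frame of wood_rack between 0.018 and 0.058 m and y of yellow_jar_mid in the frame of blue_rack between -0.053 and -0.023 m) or (y of yellow_tag in the frame of wood_rack between -0.058 and -0.018 m and y of yellow_jar_mid in the frame of blue_rack between 0.023 and 0.053 m) or (y of yellow_tag in the frame of wood_rack between -0.134 and -0.094 m and y of yellow_jar_mid in the frame of blue_rack between 0.099 and 0.129 m)) and x of yellow_jar_mid in the frame of blue_rack between -0.015 and 0.015 m and z of yellow_jar_mid in the frame of blue_rack between 0.052 and 0.06 m and angle between each of yellow_jar_mid, red_jar_mid, green_jar_mid, grey_jar_mid's own z axis and vertical below 0.1 rad and linear speed of each of yellow_jar, red_jar, green_jar, grey_jar below 0.02 m/s and ((y of red_tag in the frame of wood_rack between 0.094 and 0.134 m and y of red_jar_mid in the frame of blue_rack between -0.129 and -0.099 m) or (y of red_tag in the frame of wood_rack between 0.018 and 0.058 m and y of red_jar_mid in the frame of blue_rack between -0.053 and -0.023 m) or (y of red_tag in the frame of wood_rack between -0.058 and -0.018 m and y of red_jar_mid in the frame of blue_rack between 0.023 and 0.053 m) or (y of red_tag in the frame of wood_rack between -0.134 and -0.094 m and y of red_jar_mid in the frame of blue_rack between 0.099 and 0.129 m)) and x of red_jar_mid in the frame of blue_rack between -0.015 and 0.015 m and z of red_jar_mid in the frame of blue_rack between 0.039 and 0.047 m and ((y of green_tag in the frame of wood_rack between 0.094 and 0.134 m and y of green_jar_mid in the frame of blue_rack between -0.129 and -0.099 m) or (y of green_tag in the frame of wood_rack between 0.018 and 0.058 m and y of green_jar_mid in the frame of blue_rack between -0.053 and -0.023 m) or (y of green_tag in the frame of wood_rack between -0.058 and -0.018 m and y of green_jar_mid in the frame of blue_rack between 0.023 and 0.053 m) or (y of green_tag in the frame of wood_rack between -0.134 and -0.094 m and y of green_jar_mid in the frame of blue_rack between 0.099 and 0.129 m)) and x of green_jar_mid in the frame of blue_rack between -0.015 and 0.015 m and z of green_jar_mid in the frame of blue_rack between 0.039 and 0.047 m and ((y of grey_tag in the frame of wood_rack between 0.094 and 0.134 m and y of grey_jar_mid in the frame of blue_rack between -0.129 and -0.099 m) or (y of grey_tag in the frame of wood_rack between 0.018 and 0.058 m and y of grey_jar_mid in the frame of blue_rack between -0.053 and -0.023 m) or (y of grey_tag in the frame of wood_rack between -0.058 and -0.018 m and y of grey_jar_mid in the frame of blue_rack between 0.023 and 0.053 m) or (y of grey_tag in the frame of wood_rack between -0.134 and -0.094 m and y of grey_jar_mid in the frame of blue_rack between 0.099 and 0.129 m)) and x of grey_jar_mid in the frame of blue_rack between -0.015 and 0.015 m and z of grey_jar_mid in the frame of blue_rack between 0.0385 and 0.0465 m); the robot touches nothing.
It fails at once if a jar is dropped (falls free for more than about 15 mm) ((contact force between yellow_jar and anything else below 0.01 N and linear speed of yellow_jar above 0.54 m/s) or (contact force between red_jar and anything else below 0.01 N and linear speed of red_jar above 0.54 m/s) or (contact force between green_jar and anything else below 0.01 N and linear speed of green_jar above 0.54 m/s) or (contact force between grey_jar and anything else below 0.01 N and linear speed of grey_jar above 0.54 m/s)).
It fails at once if a jar is tipped over (0.7 rad) (angle between any of yellow_jar_mid, red_jar_mid, green_jar_mid, grey_jar_mid's own z axis and vertical above 0.7 rad).
It fails at once if the tin, onion or pepper shaker is disturbed (moved over 20 mm or tilted over 0.5 rad) ((distance of tin_mid from where it was at the start of the episode above 0.02 m or angle between tin_mid's own z axis and vertical above 0.5 rad) or (distance of onion_mid from where it was at the start of the episode above 0.02 m or angle between onion_mid's own z axis and vertical above 0.5 rad) or (distance of pepper_mid from where it was at the start of the episode above 0.02 m or angle between pepper_mid's own z axis and vertical above 0.5 rad)).
It also fails if it takes over 99 s, if anything falls off the work surface, if the arm or the gripper's body presses on something with over 40 N, if the wrist force passes 120 N, or if a joint passes its speed limit or range.

### The arm

A 7-joint arm with a two-finger parallel gripper is mounted at the origin on a cart in front of the work surface, level with it; the furniture and walls round the work are solid. World frame = base frame: x ahead of the robot, y to its left, z up, the work surface at z = 0. Lengths are in mm, angles in rad, forces in N, time in s.
With the tool pointing down it reaches from about 400 to 875 mm from the base axis. Payload 4.4 kg.
Tool frame: the origin (TCP) lies midway between the tips of the shut fingers; the grasp point (between the pads) lies 19 mm behind it (ctrl.pinch_z is the distance from the TCP to the grasp point, in mm); z points along the fingers, y is the line along which they close (so a half turn about z gives the same grasp; the last joint's range is limited). The gripper opens to 85 mm and grips with 20 to 120 N. Pads are 22 mm wide; open, the fingers measure 114 mm over their backs; the gripper's body (76 mm by 85 mm) begins 54 mm behind the grasp point. The pads swing forward as they close: fully open they stand 13 mm farther back than shut.
Start: joints at [-1.245, 0.628, 0.038, 1.517, -0.027, 0.996, -0.02], TCP at [248.182, 600.769, 231.313] pointing down, gripper open.
Joint ranges: [-3.06, 3.06], [-0.37, 2.12], [-1.25, 1.32], [0.18, 2.47], [-1.1, 4.24], [0.23, 1.98], [-2.94, 2.94]. Speed limits (rad/s): [2.57, 2.57, 3.14, 3.14, 3.14, 3.14, 3.14].

### API

Orientations are given as [roll, pitch, yaw] about the fixed x, y, z axes, in that order (R = Rz(yaw) Ry(pitch) Rx(roll)).
In Python, from cell import read_state, cams, order, ctrl gives the robot as it stands.
- The arm moves only by the tool move_arm, never from a script. Its argument "targets" is text: rows parted by semicolons, each of 7 numbers parted by spaces: the gripper's target within -1 to 1 (fully open at 1, half-way at 0, shut at -1), then the shift along the tool's x, y, z in cm, then the turn, a rotation vector about the tool's x, y, z in degrees. A call has 1 to 5 rows; each row shifts and turns the commanded pose from where the row before left it, along the tool's axes as they then stand; what a row does not reach is not made up. A row lasts 1/12 s, in which the tool goes at most 41.7 mm and 7.16 degrees, less where a joint would pass 70% of its speed; a pose out of reach is approached as far as the arm can. A call with a gripper value outside its range is refused whole. The fingers move at their own pace and stop on an object; the grip force is fixed at half the most. Time passes only in rows, so rows that do not move let the fingers close. It gives the time, the measured TCP pose, the force, the opening and the grip force at its end, in the units of the state.
- read_state(): the state, without advancing time (a new reading comes with each control period).
- cams.get_image(name): name is "side" or "top" or "wrist"; returns a dict with "color" (400x640x3 uint8, red, green, blue), "fovy" (degrees; the focal length in pixels is half the picture's height over the tangent of half this angle, whatever the lens; pixels are square), "cx", "cy" (the principal point, pixels), "k1" (the pictures are not rectified: a ray, as slopes to the right and down, at radius r is drawn at 1 + k1 r^2 times it, then the intrinsics apply), "rvec" (rotation vector, rad) and "tvec" (3), from world to camera coordinates, as OpenCV has them. Camera axes: x right, y down, z forward; pixel columns grow to the right and rows downward; lengths in mm; the calibration is good to about 2 mm. A picture is of the moment at which its call begins. There is no depth.
- order.finish_job(): hands the job in; it is judged then, once.
The state is a dict: "clock": time; "qpos": joint angles; "qd": joint speeds; "tau": joint torques, N m; "eef_pos": TCP position; "tool_rot": TCP orientation; "force": force on the tool from outside, world axes, zero at the start; "torque": the same for the moment, N m; "width": finger opening in mm; "gripper_force": force on a finger pad.
Only numpy, scipy, OpenCV 4.12 (cv2) and the standard library are available. Lean on these libraries where they do the work, as an engineer would, in place of code of your own. Each camera call takes 0.05 s, during which the arm holds its last target. There are 200 camera calls.

## Working session

There is one attempt and no reset: what is moved stays moved. The work goes in short steps, Python scripts to look and compute and a tool call to move; the robot and the scene stay as the last step left them, time stands still between calls to the robot, and variables do not carry over. Pictures are saved under pics/ and viewed, at most 14 in all, crops included, and the job is handed in when it is done.

Besides the shell and the picture viewer there is one more tool, called after "Request:" by a JSON object that holds its "op" and its "data", one argument or row to a line. move_arm: Moves the arm, as the interface text tells. Its arguments: {"type":"object","properties":{"targets":{"type":"string"}},"required":["targets"]}

```bash
mkdir -p pics; python3 - <<'E'
from cell import read_state, cams, order, ctrl
import cv2,numpy as np
s=read_state();print(s['clock'],s['eef_pos'],s['tool_rot'],s['width'],ctrl.pinch_z)
for n in("side","top"):
    i=cams.get_image(n);cv2.imwrite(f"pics/{n}0.png",i["color"][:,:,::-1])
    R=cv2.Rodrigues(np.array(i['rvec']))[0];print(n,i['fovy'],i['cx'],i['cy'],i['k1'],(-R.T@np.array(i['tvec'])).round(),R.round(2).tolist())
E
```

```text
0.0 [247.93289378 600.16286806 230.37693938] [-3.13967621e+00  2.79670725e-05  2.74976719e+00] 85.79055742780221 18.700000000000003
side 47.42390548913657 321.2031399009749 198.608146557345 -0.04678697371900028 [525. 662. 950.] [[-1.0, 0.01, 0.0], [0.0, 0.81, -0.59], [-0.01, -0.59, -0.81]]
top 49.59323203497484 312.8144685783945 198.35685045368638 -0.0954174878544761 [ 437.    6. 1031.] [[0.02, -1.0, -0.0], [-0.99, -0.02, -0.11], [0.11, 0.0, -0.99]]
```

View pics/top0.png

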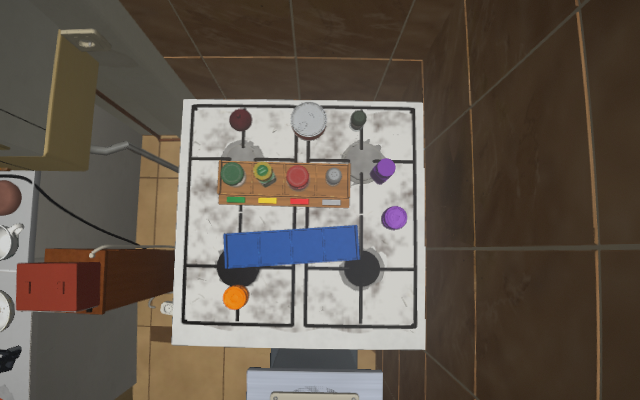

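View pics/side0.png

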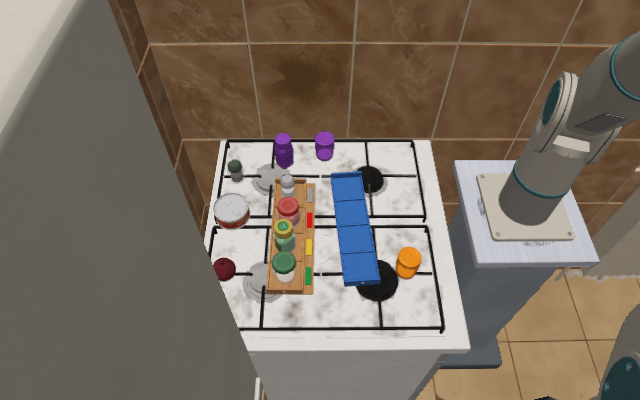

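```bash
cat > h.py <<'E'
from cell import read_state, cams, order, ctrl
import cv2,numpy as np
def ray(i,px):
    f=200/np.tan(np.radians(i['fovy'])/2)
    K=np.array([[f,0,i['cx']],[0,f,i['cy']],[0,0,1]])
    p=cv2.undistortPoints(np.array(px,float).reshape(-1,1,2),K,np.array([i['k1'],0,0,0]))[:,0]
    R=cv2.Rodrigues(np.array(i['rvec']))[0]
    return -R.T@np.array(i['tvec']).ravel(), np.c_[p,np.ones(len(p))]@R
def onz(i,px,z):
    c,d=ray(i,px); return c+d*((z-c[2])/d[:,2])[:,None]
def proj(i,P):
    f=200/np.tan(np.radians(i['fovy'])/2)
    K=np.array([[f,0,i['cx']],[0,f,i['cy']],[0,0,1]])
    return cv2.projectPoints(np.array(P,float).reshape(-1,3),np.array(i['rvec']),np.array(i['tvec']),K,np.array([i['k1'],0,0,0]))[0][:,0]
H={'red':((0,8),(120,255)),'green':((50,85),(80,255)),'yellow':((22,34),(120,255)),'blue':((105,118),(120,255)),'grey':((0,179),(0,40))}
def blobs(i,col,box,vmin=40,amin=12):
    hsv=cv2.cvtColor(i['color'],cv2.COLOR_RGB2HSV);(a,b),(s,t)=H[col]
    m=cv2.inRange(hsv,(a,s,vmin),(b,t,255))
    if col=='red': m|=cv2.inRange(hsv,(173,s,vmin),(179,t,255))
    k=np.zeros_like(m);x0,y0,x1,y1=box;k[y0:y1,x0:x1]=m[y0:y1,x0:x1]
    cs=cv2.findContours(k,cv2.RETR_EXTERNAL,cv2.CHAIN_APPROX_NONE)[0]
    return sorted([c for c in cs if cv2.contourArea(c)>=amin],key=cv2.contourArea,reverse=True)
E
python3 - <<'E'
from h import *
i=cams.get_image('top');j=cams.get_image('side')
c=blobs(i,'blue',(200,200,380,290))[0]
w=onz(i,c[:,0],20);r=cv2.minAreaRect(w[:,:2].astype(np.float32));print('blue top',r)
c=blobs(j,'blue',(320,160,390,295))[0]
w=onz(j,c[:,0],18);print('blue side',cv2.minAreaRect(w[:,:2].astype(np.float32)))
for col,z in(('red',78),('green',78),('yellow',104)):
    for n,im,box,tb in(('top',i,(210,155,360,192),(210,193,360,212)),('side',j,(265,170,300,280),(302,170,320,295))):
        cs=blobs(im,col,box);
        for q in cs[:2]:
            e=cv2.minEnclosingCircle(q);print(n,col,np.round(e,1) if 0 else e,cv2.contourArea(q),onz(im,[e[0]],z)[0].round(1))
        for q in blobs(im,col,tb)[:1]:
            e=cv2.minAreaRect(q);print('  tag',n,e[0],onz(im,[e[0]],12)[0].round(1))
for n,im,px in(('top',i,(334,173)),('side',j,(288,181))): print('grey',n,onz(im,[px],77).round(1))
for n,im,b in(('t',i,(210,155,410,300)),('s',j,(220,130,430,300))):
    x0,y0,x1,y1=b;k=cv2.resize(im['color'][y0:y1,x0:x1,::-1],None,fx=3,fy=3,interpolation=cv2.INTER_CUBIC)
    cv2.imwrite(f'pics/{n}1.png',k)
E
```

```text
blue top ((439.3441162109375, 60.29142761230469), (80.73544311523438, 313.743408203125), 4.860814571380615)
blue side ((439.2070617675781, 62.96435546875), (84.62181854248047, 326.0817565917969), 4.670859336853027)
top red ((297.06756591796875, 176.01351928710938), 11.371211051940918) 366.0 [595.6  46.3  78. ]
  tag top (299.0, 201.0) [546.8  43.2  12. ]
side red ((287.6383056640625, 206.5957489013672), 10.906691551208496) 325.0 [595.2  53.8  78. ]
  tag side (309.5, 219.5) [545.3  46.7  12. ]
top green ((262.0, 170.0), 5.099119663238525) 68.5 [608.1 125.   78. ]
  tag top (235.5, 199.5) [547.9 194.3  12. ]
side green ((283.23333740234375, 261.0), 7.830875873565674) 153.5 [599.5 196.5  78. ]
side green ((283.1548767089844, 261.9159240722656), 11.573448181152344) 89.0 [599.6 198.7  78. ]
  tag side (307.5, 275.5) [548.6 198.5  12. ]
top yellow ((262.0882263183594, 170.5), 9.25589370727539) 231.0 [602.3 121.6 104. ]
  tag top (267.0, 200.5) [546.8 119.1  12. ]
side yellow ((283.0, 228.5), 9.962529182434082) 263.0 [601.1 130.4 104. ]
  tag side (308.5, 246.5) [547. 123.  12.]
grey top [[603.9 -36.1  77. ]]
grey side [[597.2 -22.8  77. ]]
```

View pics/t1.png

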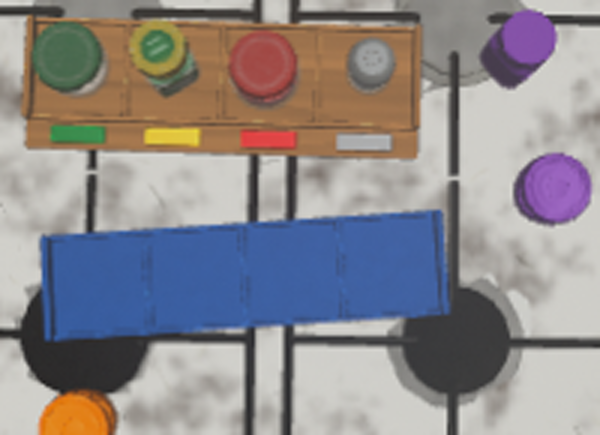

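```bash
cat >> h.py <<'E'
from scipy.spatial.transform import Rotation as Ro
def plan(target,yaw,n,g):
    "rows of tool moves from the measured pose to target (mm) at tool-down yaw"
    s=read_state();p=np.array(s['eef_pos'],float);R=Ro.from_euler('xyz',s['tool_rot']);T=Ro.from_euler('xyz',[np.pi,0,yaw])
    d=(np.array(target)-p)/n;rv=(R.inv()*T).as_rotvec()/n
    out=[]
    for k in range(n):
        out.append(' '.join(f'{v:.2f}' for v in np.r_[g,R.inv().apply(d)/10,np.degrees(rv)]));R=R*Ro.from_rotvec(rv)
    for a in range(0,n,5): print('; '.join(out[a:a+5]))
E
python3 - <<'E'
from h import *
i=cams.get_image('top')
hsv=cv2.cvtColor(i['color'],cv2.COLOR_RGB2HSV)
for n,a in(('green',(232.7,174)),('grey',(333.7,173)),('red',(297.5,177)),('yel',(262.5,171))): print(n,onz(i,[a],104 if n=='yel' else 78).round(1))
b=lambda z:onz(i,[(235,297),(359,118),(240,119),(308,119),(384,170)],z).round()
print(b(70).tolist())
plan((420,250,200),np.pi/2,12,1)
E
```

```text
green [[598.1 190.6  78. ]]
grey [[603.7 -35.3  78. ]]
red [[593.4  45.2  78. ]]
yel [[601.2 120.6 104. ]]
[[326.0, 178.0, 70.0], [734.0, -92.0, 70.0], [728.0, 181.0, 70.0], [730.0, 24.0, 70.0], [614.0, -149.0, 70.0]]
1.00 -2.44 -2.15 0.26 -0.00 0.00 5.63; 1.00 -2.64 -1.90 0.26 -0.00 0.00 5.63; 1.00 -2.81 -1.63 0.26 -0.00 0.00 5.63; 1.00 -2.96 -1.35 0.26 -0.00 0.00 5.63; 1.00 -3.08 -1.05 0.26 -0.00 0.00 5.63
1.00 -3.17 -0.75 0.26 -0.00 0.00 5.63; 1.00 -3.22 -0.43 0.26 -0.00 0.00 5.63; 1.00 -3.25 -0.11 0.26 -0.00 0.00 5.63; 1.00 -3.25 0.20 0.26 -0.00 0.00 5.63; 1.00 -3.21 0.52 0.26 -0.00 0.00 5.63
1.00 -3.14 0.83 0.26 -0.00 0.00 5.63; 1.00 -3.05 1.14 0.26 -0.00 0.00 5.63
```

Request:
{"op": "move_arm", "data": {
  "targets": "1 -2.4 -2.2 0.2 0 0 5.6; 1 -2.6 -1.9 0.2 0 0 5.6; 1 -2.8 -1.6 0.2 0 0 5.6; 1 -3 -1.4 0.2 0 0 5.6; 1 -3.1 -1.1 0.2 0 0 5.6"
}}

```text
clock: 0.67
eef_pos: [319.4, 452.5, 221.2]
tool_rot: [3.141, -0.0, 2.256]
force: [-0.8, 0.1, 0.2]
width: 85.5
gripper_force: 0.0
```

Request:
{"op": "move_arm", "data": {
  "targets": "1 -3.2 -0.8 0.2 0 0 5.6; 1 -3.2 -0.4 0.2 0 0 5.6; 1 -3.2 -0.1 0.2 0 0 5.6; 1 -3.2 0.2 0.2 0 0 5.6; 1 -3.2 0.5 0.2 0 0 5.6"
}}

```text
clock: 1.08
eef_pos: [391.0, 307.7, 211.4]
tool_rot: [3.141, -0.0, 1.768]
force: [0.8, -0.2, 1.2]
width: 85.8
gripper_force: 0.0
```

Request:
{"op": "move_arm", "data": {
  "targets": "1 -3.1 0.8 0.2 0 0 5.6; 1 -3 1.1 0.2 0 0 5.6; 1 0 0 0 0 0 0; 1 0 0 0 0 0 0"
}}

```text
clock: 1.42
eef_pos: [419.5, 249.7, 207.4]
tool_rot: [3.141, 0.0, 1.573]
force: [-0.0, 0.2, -0.4]
width: 85.8
gripper_force: 0.0
```

Request:
{"op": "move_arm", "data": {
  "targets": "1 -1.2 3.6 0.4 0 0 0; 1 -1.2 3.6 0.4 0 0 0; 1 -1.2 3.6 0.4 0 0 0; 1 -1.2 3.5 0.5 0 0 0; 1 -1.1 3.4 0 0 0 0"
}}

```text
clock: 1.83
eef_pos: [596.6, 194.6, 189.2]
tool_rot: [-3.14, -0.001, 1.58]
force: [-0.5, 1.2, -0.2]
width: 85.7
gripper_force: 0.0
```

Request:
{"op": "move_arm", "data": {
  "targets": "1 0 0 0 0 0 0; 1 0 0 0 0 0 0"
}}

```text
clock: 2.0
eef_pos: [597.0, 193.5, 189.6]
tool_rot: [-3.142, 0.0, 1.577]
force: [-1.4, -0.0, -1.3]
width: 85.7
gripper_force: 0.0
```

```bash
python3 - <<'E'
from h import *
i=cams.get_image('wrist');cv2.imwrite('pics/w0.png',i['color'][:,:,::-1])
print(read_state()['eef_pos'],i['tvec'])
for P in [(598,191,78),(599,121,104),(594,45,78)]: print(proj(i,P))
E
```

```text
[595.32557058 194.76972755 189.61812516] [-598.22663024  157.32630169  395.53786897]
[[322.09892365 199.94524651]]
[[322.95728264 292.3243079 ]]
[[316.96535734 346.2866268 ]]
```

View pics/w0.png

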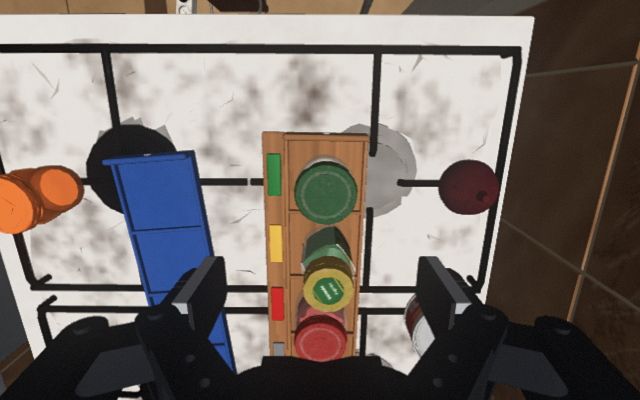

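```bash
python3 - <<'E'
from h import *
i=cams.get_image('wrist')
for px,z in(((326,192),78),((329,289),104),((320,342),78),((274,174),6),((276,244),6),((277,303),6)): print(px,onz(i,[px],z).round(1))
print(onz(i,[(106,159),(193,152)],26).round(1), onz(i,[(58,188)],70).round())
E
```

```text
(326, 192) [[599.2 199.   78. ]]
(329, 289) [[602.1 125.4 104. ]]
(320, 342) [[595.2  51.3  78. ]]
(274, 174) [[546.9 197.6   6. ]]
(276, 244) [[546.3 119.2   6. ]]
(277, 303) [[544.9  44.1   6. ]]
[[389.9 215.7  26. ]
 [473.9 222.9  26. ]] [[374. 199.  70.]]
```

Request:
{"op": "move_arm", "data": {
  "targets": "1 0.1 0.3 3 0 0 0; 1 0 0 3 0 0 0; 1 0 0 3 0 0 0; 1 0 0 2.5 0 0 0; 1 0 0 2.2 0 0 0"
}}

```text
clock: 2.52
eef_pos: [596.4, 196.8, 51.8]
tool_rot: [-3.139, -0.001, 1.58]
force: [0.2, -0.7, 0.6]
width: 85.2
gripper_force: 0.0
```

Request:
{"op": "move_arm", "data": {
  "targets": "1 0 0 1.2 0 0 0; 1 0 0 1 0 0 0; 1 0 0 0 0 0 0; 0.6 0 0 0 0 0 0"
}}

```text
clock: 2.85
eef_pos: [598.9, 195.3, 31.9]
tool_rot: [3.141, -0.0, 1.578]
force: [-0.1, -0.2, 0.6]
width: 75.7
gripper_force: 0.0
```

Request:
{"op": "move_arm", "data": {
  "targets": "-1 0 0 0 0 0 0; -1 0 0 0 0 0 0; -1 0 0 0 0 0 0; -1 0 0 0 0 0 0; -1 0 0 0 0 0 0"
}}

```text
clock: 3.27
eef_pos: [600.3, 195.0, 33.2]
tool_rot: [3.139, -0.001, 1.577]
force: [-0.1, 0.3, 6.6]
width: 51.4
gripper_force: 61.9
```

Request:
{"op": "move_arm", "data": {
  "targets": "-1 0 0 0 0 0 0; -1 0 0 0 0 0 0; -1 0 0 0 0 0 0"
}}

```text
clock: 3.52
eef_pos: [600.3, 195.0, 33.2]
tool_rot: [3.139, -0.001, 1.577]
force: [-0.6, 0.6, 6.6]
width: 51.0
gripper_force: 61.9
```

Request:
{"op": "move_arm", "data": {
  "targets": "-1 0 0 -0.5 0 0 0; -1 0 0 -1 0 0 0; -1 0 0 -2 0 0 0; -1 0 0 -3 0 0 0; -1 0 0 -3 0 0 0"
}}

```text
clock: 3.93
eef_pos: [598.0, 194.2, 127.2]
tool_rot: [-3.14, 0.001, 1.577]
force: [0.1, 0.0, -1.7]
width: 51.2
gripper_force: 62.9
```

Request:
{"op": "move_arm", "data": {
  "targets": "-1 0 0 -3 0 0 0; -1 0 0 -1 0 0 0; -1 0 0 0 0 0 0; -1 0 0 0 0 0 0"
}}

```text
clock: 4.27
eef_pos: [598.5, 194.7, 166.3]
tool_rot: [-3.141, -0.0, 1.577]
force: [-0.3, 0.2, -2.4]
width: 51.2
gripper_force: 62.9
```

```bash
python3 - <<'E'
from h import *
s=read_state();print(s['eef_pos'],s['force'],s['width'])
i=cams.get_image('wrist');j=cams.get_image('side')
k=np.vstack([i['color'][150:400,120:520],cv2.resize(j['color'][130:300,190:462],(400,250))])
cv2.imwrite('pics/w1.png',k[:,:,::-1])
E
```

```text
[598.53324551 194.70273749 166.27096457] [-0.29523176  0.15460332 -2.42557946] 51.175486123369154
```

View pics/w1.png

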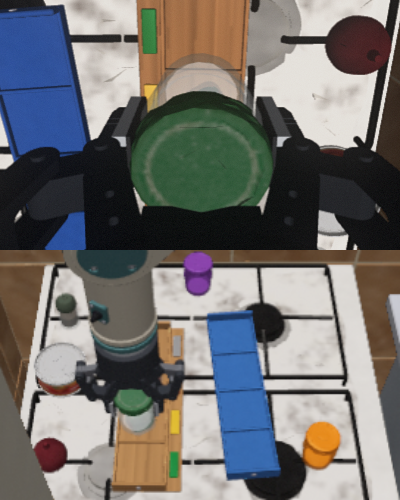

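```bash
python3 - <<'E'
from h import *
i=cams.get_image('wrist')
for c in blobs(i,'green',(230,220,420,380),vmin=25)[:1]:
    x,y,w,h=cv2.boundingRect(c);print(x,y,w,h,onz(i,[(x+w/2,y+h/2),(x,y+h/2),(x+w,y+h/2)],211).round(1))
E
```

```text
271 276 100 87 [[597.4 196.7 211. ]
 [579.9 196.6 211. ]
 [615.  196.8 211. ]]
```

Request:
{"op": "move_arm", "data": {
  "targets": "-1 -2 -1.2 0 0 0 0; -1 -3.2 -1.9 0 0 0 0; -1 -3.2 -1.9 0 0 0 0; -1 -3.2 -1.9 0 0 0 0; -1 -3.2 -1.9 0 0 0 0"
}}

```text
clock: 4.83
eef_pos: [509.8, 44.7, 164.9]
tool_rot: [-3.139, 0.001, 1.577]
force: [-0.3, -0.4, -2.5]
width: 51.2
gripper_force: 63.0
```

Request:
{"op": "move_arm", "data": {
  "targets": "-1 -3.2 -1.9 0 0 0 0; -1 -3.2 -1.9 1 0 0 0; -1 -2.4 -1.4 2 0 0 0; -1 -1.3 -0.8 2 0 0 0; -1 0 0 2 0 0 0"
}}

```text
clock: 5.25
eef_pos: [449.2, -59.3, 95.0]
tool_rot: [-3.138, 0.002, 1.571]
force: [-0.2, 1.0, -2.1]
width: 51.2
gripper_force: 63.0
```

Request:
{"op": "move_arm", "data": {
  "targets": "-1 0 0 2 0 0 0; -1 0 0 1 0 0 0; -1 0 0 0 0 0 0; -1 0 0 0 0 0 0"
}}

```text
clock: 5.58
eef_pos: [451.5, -55.4, 65.3]
tool_rot: [-3.139, -0.0, 1.577]
force: [0.5, 0.7, -1.7]
width: 50.8
gripper_force: 63.0
```

Request:
{"op": "move_arm", "data": {
  "targets": "-1 0 0 1.5 0 0 0; -1 0 0 0.8 0 0 0; -1 0 0 0.5 0 0 0; -1 0 0 0.2 0 0 0; -1 0 0 0 0 0 0"
}}

```text
clock: 6.0
eef_pos: [452.4, -55.2, 36.2]
tool_rot: [-3.141, -0.0, 1.577]
force: [0.4, 0.5, -2.5]
width: 51.2
gripper_force: 63.1
```

```bash
python3 - <<'E'
from h import *
i=cams.get_image('wrist');j=cams.get_image('side')
k=np.vstack([i['color'][150:400,120:520],cv2.resize(j['color'][130:300,190:462],(400,250))])
cv2.imwrite('pics/w2.png',k[:,:,::-1])
E
```

```text
(no output)
```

View pics/w2.png

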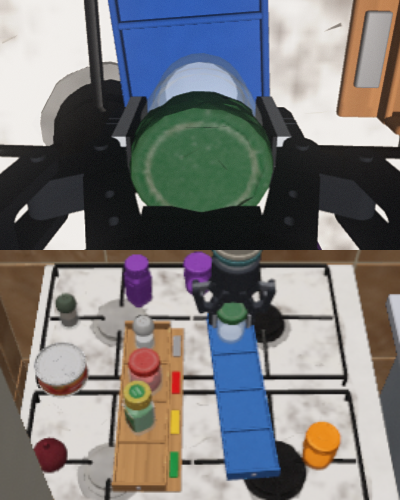

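Request:
{"op": "move_arm", "data": {
  "targets": "-1 0 0 0.2 0 0 0; -1 0 0 0.1 0 0 0; -1 0 0 0 0 0 0"
}}

```text
clock: 6.35
eef_pos: [452.5, -55.3, 33.3]
tool_rot: [3.141, 0.0, 1.577]
force: [-0.5, -0.2, -1.8]
width: 50.9
gripper_force: 63.1
```

```bash
python3 - <<'E'
from h import *
i=cams.get_image('wrist')
print(read_state()['eef_pos'],read_state()['force'],onz(i,[(320,170),(232,187),(390,150)],14).round(1))
E
```

```text
[452.51536476 -55.28251736  33.36188615] [ 0.3818894   0.47722598 -1.24129584] [[451.7 -13.5  14. ]
 [406.3 -22.6  14. ]
 [486.7  -3.1  14. ]]
```

Request:
{"op": "move_arm", "data": {
  "targets": "-1 0 -0.3 0.1 0 0 0; -1 0 0 0.1 0 0 0; -1 0 0 0 0 0 0"
}}

```text
clock: 6.65
eef_pos: [452.3, -55.4, 33.1]
tool_rot: [3.136, 0.0, 1.577]
force: [2.1, 1.1, 16.3]
width: 51.3
gripper_force: 64.1
```

Request:
{"op": "move_arm", "data": {
  "targets": "0.4 0 0 -0.1 0 0 0; 0.6 0 0 0 0 0 0; 0.8 0 0 0 0 0 0; 0.9 0 0 0 0 0 0; 0.9 0 0 0 0 0 0"
}}

```text
clock: 7.07
eef_pos: [449.3, -55.3, 32.1]
tool_rot: [-3.141, -0.0, 1.577]
force: [0.6, -0.2, 1.1]
width: 81.2
gripper_force: 0.0
```

Request:
{"op": "move_arm", "data": {
  "targets": "1 0 0 -1 0 0 0; 1 0 0 -3 0 0 0; 1 0 0 -3.5 0 0 0; 1 0 0 -3.5 0 0 0; 1 0 0 -3 0 0 0"
}}

```text
clock: 7.48
eef_pos: [449.1, -55.5, 174.0]
tool_rot: [-3.141, 0.0, 1.576]
force: [1.3, 0.1, 0.3]
width: 85.1
gripper_force: 0.0
```

```bash
python3 - <<'E'
from h import *
s=read_state();print(s['clock'],s['eef_pos'],s['width'])
i=cams.get_image('wrist');j=cams.get_image('side')
k=np.vstack([i['color'][100:400,120:520],cv2.resize(j['color'][130:300,190:462],(400,250))])
cv2.imwrite('pics/w3.png',k[:,:,::-1])
E
```

```text
7.4833 [449.13609016 -55.54504304 173.96379067] 85.10313673261653
```

View pics/w3.png

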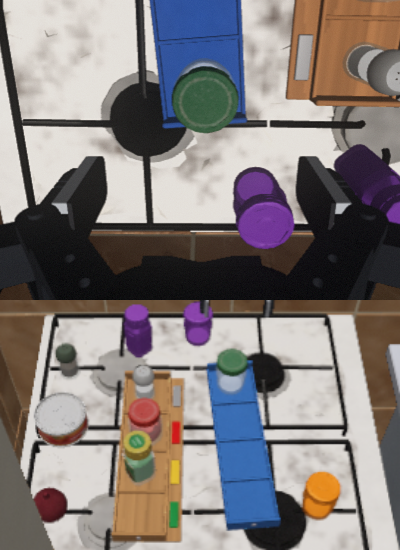

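Request:
{"op": "move_arm", "data": {
  "targets": "1 1.9 1.5 0 0 0 0; 1 2.9 2.4 0 0 0 0; 1 2.9 2.4 0 0 0 0; 1 2.9 2.4 0 0 0 0; 1 2.9 2.4 0 0 0 0"
}}

```text
clock: 8.0
eef_pos: [559.8, 81.9, 171.3]
tool_rot: [-3.14, 0.0, 1.577]
force: [1.4, -0.3, 0.2]
width: 85.4
gripper_force: 0.0
```

Request:
{"op": "move_arm", "data": {
  "targets": "1 2.9 2.4 0 0 0 0; 1 1.5 1.6 0 0 0 0; 1 0 0.2 0 0 0 0; 1 0 0 0 0 0 0"
}}

```text
clock: 8.33
eef_pos: [601.2, 125.5, 170.6]
tool_rot: [-3.14, 0.001, 1.579]
force: [0.0, -0.4, 0.1]
width: 85.3
gripper_force: 0.0
```

```bash
python3 - <<'E'
from h import *
s=read_state();print(s['clock'],s['eef_pos'],s['width'])
i=cams.get_image('wrist');cv2.imwrite('pics/w4.png',i['color'][:,:,::-1])
for col,z in(('yellow',104),('red',78)):
    for c in blobs(i,col,(240,150,420,400))[:3]:
        x,y,w,h=cv2.boundingRect(c);print(col,x,y,w,h,onz(i,[(x+w/2,y+h/2)],z).round(1))
E
```

```text
8.3333 [601.19286947 125.53109721 170.56993158] 85.30957218114105
yellow 296 191 57 55 [[603.5 123.5 104. ]]
yellow 260 166 13 42 [[564.6 145.5 104. ]]
red 285 250 61 69 [[597.   55.7  78. ]]
red 261 238 16 40 [[559.6  79.6  78. ]]
```

View pics/w4.png

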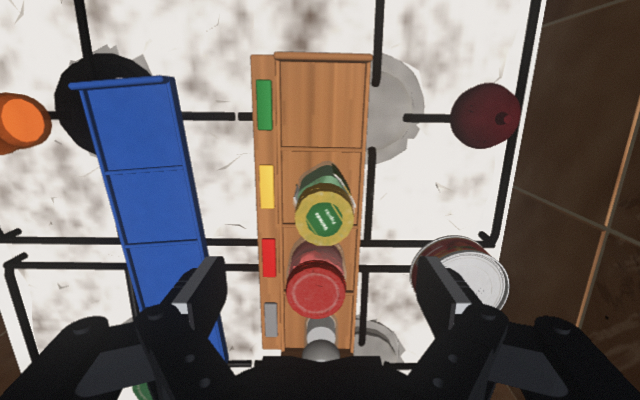

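Request:
{"op": "move_arm", "data": {
  "targets": "1 -0.2 0.2 2.5 0 0 0; 1 0 0 3 0 0 0; 1 0 0 3 0 0 0; 1 0 0 2.3 0 0 0; 1 0 0 1.2 0 0 0"
}}

```text
clock: 8.8
eef_pos: [600.2, 120.4, 49.3]
tool_rot: [-3.136, 0.002, 1.574]
force: [0.0, 0.3, 0.1]
width: 85.5
gripper_force: 0.0
```

Request:
{"op": "move_arm", "data": {
  "targets": "1 0 0 0.7 0 0 0; 1 0 0 0 0 0 0; 0.3 0 0 0 0 0 0; -1 0 0 0 0 0 0; -1 0 0 0 0 0 0"
}}

```text
clock: 9.22
eef_pos: [604.4, 122.7, 46.8]
tool_rot: [3.139, -0.001, 1.577]
force: [0.3, 0.1, 0.0]
width: 51.9
gripper_force: 0.0
```

Request:
{"op": "move_arm", "data": {
  "targets": "-1 0 0 0 0 0 0; -1 0 0 0 0 0 0; -1 0 0 0 0 0 0; -1 0 0 0 0 0 0; -1 0 0 0 0 0 0"
}}

```text
clock: 9.63
eef_pos: [604.2, 122.8, 47.1]
tool_rot: [3.139, -0.001, 1.577]
force: [-1.9, 0.2, 6.4]
width: 45.8
gripper_force: 60.9
```

Request:
{"op": "move_arm", "data": {
  "targets": "-1 0 0 -0.5 0 0 0; -1 0 0 -1.5 0 0 0; -1 0 0 -3 0 0 0; -1 0 0 -3 0 0 0; -1 0 0 -1.5 0 0 0"
}}

```text
clock: 10.05
eef_pos: [605.1, 122.6, 144.1]
tool_rot: [3.137, -0.001, 1.577]
force: [0.1, -0.4, -1.1]
width: 45.7
gripper_force: 61.6
```

Request:
{"op": "move_arm", "data": {
  "targets": "-1 0 0 0 0 0 0; -1 -1.2 -1.8 0 0 0 0; -1 -1.8 -2.9 0 0 0 0; -1 -1.8 -2.9 0 0 0 0; -1 -1.8 -2.9 0 0 0 0"
}}

```text
clock: 10.47
eef_pos: [496.9, 55.5, 139.8]
tool_rot: [-3.141, 0.0, 1.578]
force: [0.7, -1.8, -0.2]
width: 45.5
gripper_force: 61.7
```

Request:
{"op": "move_arm", "data": {
  "targets": "-1 -1.8 -2.9 0 0 0 0; -1 -1.2 -2 0 0 0 0; -1 -0.4 -0.6 1 0 0 0; -1 0 0 2 0 0 0; -1 0 0 2 0 0 0"
}}

```text
clock: 10.88
eef_pos: [443.8, 21.4, 90.2]
tool_rot: [3.14, -0.0, 1.576]
force: [1.3, 0.1, -1.2]
width: 45.3
gripper_force: 61.7
```

Request:
{"op": "move_arm", "data": {
  "targets": "-1 0 0 1.5 0 0 0; -1 0 0 0.8 0 0 0; -1 0 0 0 0 0 0; -1 0 0 0 0 0 0"
}}

```text
clock: 11.22
eef_pos: [443.8, 21.5, 67.1]
tool_rot: [-3.141, 0.0, 1.577]
force: [0.5, 0.5, -1.7]
width: 45.3
gripper_force: 61.7
```

```bash
python3 - <<'E'
from h import *
s=read_state();print(s['clock'],s['eef_pos'],s['width'])
i=cams.get_image('wrist');j=cams.get_image('side')
k=np.vstack([i['color'][100:400,120:520],cv2.resize(j['color'][130:300,190:462],(400,250))])
cv2.imwrite('pics/w5.png',k[:,:,::-1])
E
```

```text
11.2167 [443.75468886  21.48991175  67.12406077] 45.26141975310619
```

View pics/w5.png

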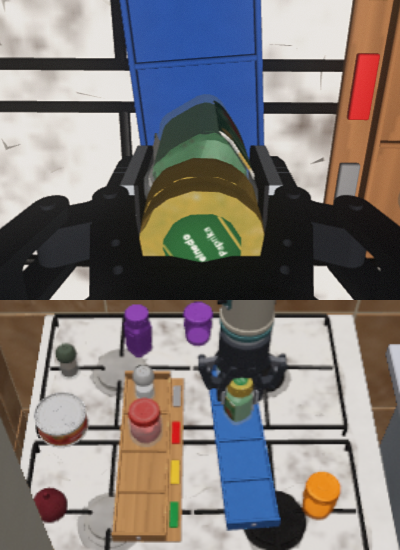

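Request:
{"op": "move_arm", "data": {
  "targets": "-1 0.1 0 1 0 0 0; -1 0 0 0.5 0 0 0; -1 0 0 0.3 0 0 0; -1 0 0 0 0 0 0"
}}

```text
clock: 11.65
eef_pos: [443.9, 22.7, 49.2]
tool_rot: [-3.141, -0.0, 1.577]
force: [-0.4, 0.1, -0.8]
width: 45.8
gripper_force: 61.7
```

Request:
{"op": "move_arm", "data": {
  "targets": "-1 0 0 0.2 0 0 0; -1 0 0 0.1 0 0 0; -1 0 0 0.1 0 0 0; -1 0 0 0 0 0 0"
}}

```text
clock: 11.98
eef_pos: [444.2, 22.6, 46.9]
tool_rot: [3.14, -0.001, 1.576]
force: [-3.5, 0.1, 19.1]
width: 45.5
gripper_force: 63.6
```

Request:
{"op": "move_arm", "data": {
  "targets": "0.2 0 0 -0.1 0 0 0; 0.5 0 0 0 0 0 0; 0.8 0 0 0 0 0 0; 0.8 0 0 0 0 0 0; 0.8 0 0 0 0 0 0"
}}

```text
clock: 12.4
eef_pos: [444.0, 22.6, 46.2]
tool_rot: [-3.141, 0.0, 1.577]
force: [0.2, 0.1, -1.0]
width: 76.8
gripper_force: 0.0
```

Request:
{"op": "move_arm", "data": {
  "targets": "1 0 0 -1 0 0 0; 1 0 0 -3 0 0 0; 1 0 0 -3.5 0 0 0; 1 0 0 -3 0 0 0; 1 0 0 -2 0 0 0"
}}

```text
clock: 12.82
eef_pos: [444.6, 22.4, 173.5]
tool_rot: [3.14, 0.0, 1.577]
force: [0.7, 0.1, 0.0]
width: 85.4
gripper_force: 0.0
```

Request:
{"op": "move_arm", "data": {
  "targets": "1 0.5 3 0 0 0 0; 1 0.5 3.3 0 0 0 0; 1 0.5 3.3 0 0 0 0; 1 0.5 3.3 0 0 0 0; 1 0.6 2.2 0 0 0 0"
}}

```text
clock: 13.23
eef_pos: [597.8, 49.8, 171.2]
tool_rot: [3.14, 0.0, 1.577]
force: [0.9, -0.1, -0.4]
width: 85.2
gripper_force: 0.0
```

Request:
{"op": "move_arm", "data": {
  "targets": "1 0 0 0 0 0 0; 1 0 0 0 0 0 0"
}}

```text
clock: 13.4
eef_pos: [595.0, 49.8, 170.4]
tool_rot: [-3.14, 0.0, 1.578]
force: [-0.3, 0.2, 0.3]
width: 85.4
gripper_force: 0.0
```

```bash
python3 - <<'E'
from h import *
s=read_state();print(s['clock'],s['eef_pos'],s['width'])
i=cams.get_image('wrist');cv2.imwrite('pics/w6.png',i['color'][:,:,::-1])
for col,z in(('yellow',104),('red',78)):
    for c in blobs(i,col,(100,100,460,400))[:3]:
        x,y,w,h=cv2.boundingRect(c);print(col,x,y,w,h,onz(i,[(x+w/2,y+h/2)],z).round(1))
E
```

```text
13.4 [595.02291473  49.7942113  170.38289844] 85.38119861725343
yellow 100 224 37 50 [[451.4  23.8 104. ]]
yellow 264 100 13 30 [[563.  116.5 104. ]]
red 291 167 66 71 [[597.2  51.1  78. ]]
red 264 165 16 45 [[558.2  62.6  78. ]]
red 167 196 14 15 [[483.   49.6  78. ]]
```

View pics/w6.png

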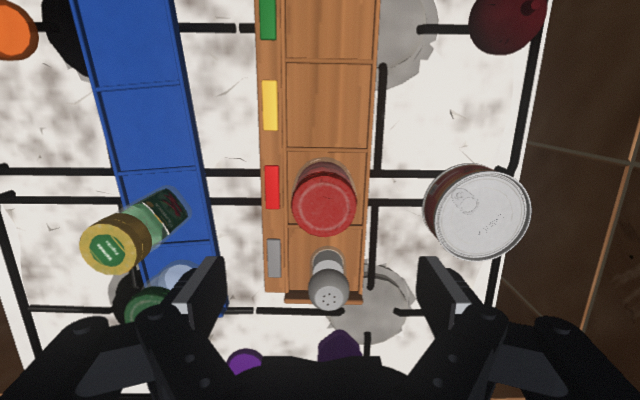

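Request:
{"op": "move_arm", "data": {
  "targets": "1 -0.1 0.2 2.5 0 0 0; 1 0 0 3 0 0 0; 1 0 0 3 0 0 0; 1 0 0 2.8 0 0 0; 1 0 0 1.5 0 0 0"
}}

```text
clock: 13.87
eef_pos: [593.2, 48.2, 40.4]
tool_rot: [-3.136, 0.0, 1.576]
force: [-0.6, -0.8, 0.5]
width: 85.5
gripper_force: 0.0
```

Request:
{"op": "move_arm", "data": {
  "targets": "1 0 0 0.9 0 0 0; 1 0 0 0 0 0 0; 0.6 0 0 0 0 0 0; -1 0 0 0 0 0 0; -1 0 0 0 0 0 0"
}}

```text
clock: 14.28
eef_pos: [597.7, 48.5, 36.3]
tool_rot: [3.139, -0.0, 1.577]
force: [-6.9, -1.2, 18.9]
width: 52.7
gripper_force: 60.3
```

Request:
{"op": "move_arm", "data": {
  "targets": "-1 0 0 0 0 0 0; -1 0 0 0 0 0 0; -1 0 0 0 0 0 0; -1 0 0 0 0 0 0; -1 0 0 0 0 0 0"
}}

```text
clock: 14.7
eef_pos: [597.6, 48.5, 36.5]
tool_rot: [3.139, -0.001, 1.577]
force: [-2.0, -0.2, 6.6]
width: 52.2
gripper_force: 61.4
```

```bash
python3 - <<'E'
from h import *
i=cams.get_image('top')
for col,z,b in(('yellow',104,(280,215,350,270)),('green',78,(315,215,370,275)),('green',104,(280,215,318,270))):
    for c in blobs(i,col,b,vmin=25)[:2]:
        x,y,w,h=cv2.boundingRect(c);print(col,x,y,w,h,onz(i,[(x+w/2,y+h/2)],z).round(1))
E
```

```text
yellow 298 236 18 18 [[442.8  21.  104. ]]
green 302 240 11 10 [[442.8  19.9 104. ]]
```

Request:
{"op": "move_arm", "data": {
  "targets": "-1 0 0 -0.5 0 0 0; -1 0 0 -1.5 0 0 0; -1 0 0 -3 0 0 0; -1 0 0 -3 0 0 0; -1 0 0 -1.5 0 0 0"
}}

```text
clock: 15.17
eef_pos: [598.6, 48.3, 133.3]
tool_rot: [3.137, -0.0, 1.577]
force: [0.7, 0.3, -1.2]
width: 52.5
gripper_force: 63.4
```

Request:
{"op": "move_arm", "data": {
  "targets": "-1 0 0 0 0 0 0; -1 0.6 -1.8 0 0 0 0; -1 0.9 -2.9 0 0 0 0; -1 0.9 -2.9 0 0 0 0; -1 0.9 -2.9 0 0 0 0"
}}

```text
clock: 15.58
eef_pos: [489.7, 81.1, 128.7]
tool_rot: [-3.14, 0.0, 1.577]
force: [-0.4, 0.9, -2.3]
width: 52.3
gripper_force: 63.4
```

Request:
{"op": "move_arm", "data": {
  "targets": "-1 0.9 -2.9 0 0 0 0; -1 0.6 -2 0 0 0 0; -1 0.3 -0.6 1 0 0 0; -1 0 0 2 0 0 0; -1 0 0 2 0 0 0"
}}

```text
clock: 16.0
eef_pos: [436.1, 99.4, 79.1]
tool_rot: [3.14, -0.0, 1.579]
force: [0.4, 0.1, -1.0]
width: 52.0
gripper_force: 63.4
```

Request:
{"op": "move_arm", "data": {
  "targets": "-1 0 0 1.5 0 0 0; -1 0 0 0.8 0 0 0; -1 0 0 0 0 0 0; -1 0 0 0 0 0 0"
}}

```text
clock: 16.33
eef_pos: [436.3, 98.3, 56.1]
tool_rot: [-3.141, 0.0, 1.576]
force: [0.2, -0.4, -2.1]
width: 52.2
gripper_force: 63.4
```

```bash
python3 - <<'E'
from h import *
s=read_state();print(s['clock'],s['eef_pos'],s['width'])
i=cams.get_image('wrist');j=cams.get_image('side')
k=np.vstack([i['color'][100:400,120:520],cv2.resize(j['color'][130:300,190:462],(400,250))])
cv2.imwrite('pics/w7.png',k[:,:,::-1])
E
```

```text
16.3333 [436.32595327  98.31527097  56.14366591] 52.18072850983958
```

View pics/w7.png

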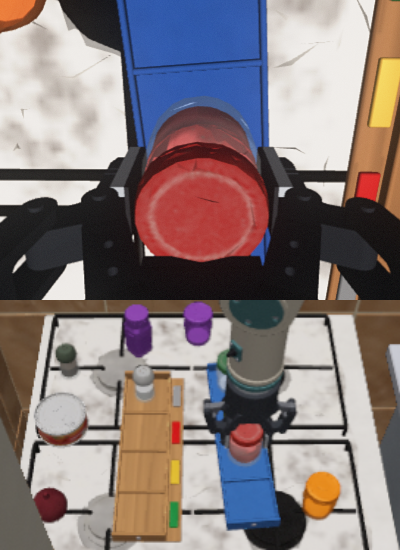

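Request:
{"op": "move_arm", "data": {
  "targets": "-1 0 0 1 0 0 0; -1 0 0 0.5 0 0 0; -1 0 0 0.2 0 0 0; -1 0 0 0 0 0 0"
}}

```text
clock: 16.77
eef_pos: [436.5, 98.6, 39.3]
tool_rot: [-3.141, -0.0, 1.577]
force: [-0.4, 0.0, -1.8]
width: 52.2
gripper_force: 63.4
```

Request:
{"op": "move_arm", "data": {
  "targets": "-1 0 0 0.2 0 0 0; -1 0 0 0.1 0 0 0; -1 0 0 0.1 0 0 0; -1 0 0 0 0 0 0"
}}

```text
clock: 17.1
eef_pos: [436.7, 98.6, 36.5]
tool_rot: [3.141, -0.001, 1.577]
force: [-2.0, -0.3, 12.1]
width: 52.2
gripper_force: 64.8
```

Request:
{"op": "move_arm", "data": {
  "targets": "0.4 0 0 -0.1 0 0 0; 0.6 0 0 0 0 0 0; 0.8 0 0 0 0 0 0; 0.9 0 0 0 0 0 0; 0.9 0 0 0 0 0 0"
}}

```text
clock: 17.52
eef_pos: [436.5, 98.6, 36.2]
tool_rot: [-3.142, 0.0, 1.577]
force: [-0.2, -0.3, -1.0]
width: 81.2
gripper_force: 0.0
```

Request:
{"op": "move_arm", "data": {
  "targets": "1 0 0 -1 0 0 0; 1 0 0 -3 0 0 0; 1 0 0 -3.5 0 0 0; 1 0 0 -3.5 0 0 0; 1 0 0 -2 0 0 0"
}}

```text
clock: 17.93
eef_pos: [437.4, 98.4, 169.0]
tool_rot: [3.139, -0.0, 1.576]
force: [1.2, 0.5, -0.3]
width: 85.2
gripper_force: 0.0
```

Request:
{"op": "move_arm", "data": {
  "targets": "1 -1.5 2 0 0 0 0; 1 -2.3 2.9 0 0 0 0; 1 -2.3 2.9 0 0 0 0; 1 -2.3 2.9 0 0 0 0; 1 -2.3 2.9 0 0 0 0"
}}

```text
clock: 18.35
eef_pos: [574.1, -8.5, 166.2]
tool_rot: [-3.141, -0.0, 1.577]
force: [0.3, 1.2, -0.1]
width: 85.4
gripper_force: 0.0
```

Request:
{"op": "move_arm", "data": {
  "targets": "1 -1.6 2 0 0 0 0; 1 -0.9 1 0 0 0 0; 1 0 0 0 0 0 0; 1 0 0 0 0 0 0"
}}

```text
clock: 18.68
eef_pos: [602.8, -32.9, 165.6]
tool_rot: [-3.14, -0.0, 1.576]
force: [-1.0, 0.3, 0.5]
width: 85.9
gripper_force: 0.0
```

```bash
python3 - <<'E'
from h import *
s=read_state();print(s['clock'],s['eef_pos'],s['width'])
i=cams.get_image('wrist');cv2.imwrite('pics/w8.png',i['color'][:,:,::-1])
print(proj(i,[(604,-34,77)]))
E
```

```text
18.6833 [602.82919373 -32.87810048 165.64636253] 85.85805371026449
[[322.70946135 207.1375381 ]]
```

View pics/w8.png

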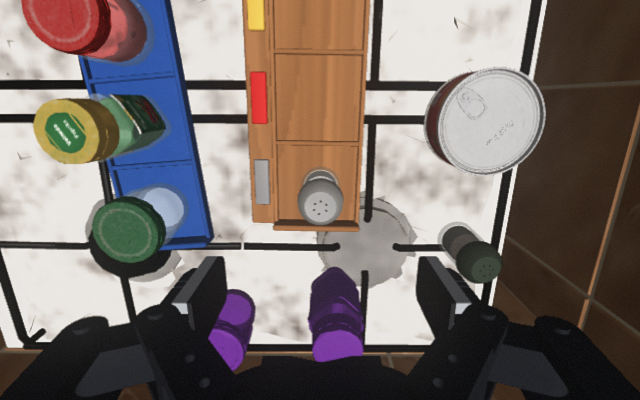

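Request:
{"op": "move_arm", "data": {
  "targets": "1 0 0 2.5 0 0 0; 1 0 0 3 0 0 0; 1 0 0 3 0 0 0; 1 0 0 2.6 0 0 0; 1 0 0 1.4 0 0 0"
}}

```text
clock: 19.15
eef_pos: [600.2, -30.0, 38.4]
tool_rot: [-3.136, -0.002, 1.579]
force: [-0.5, -0.8, 0.0]
width: 85.3
gripper_force: 0.0
```

Request:
{"op": "move_arm", "data": {
  "targets": "1 0 0 0.9 0 0 0; 1 0 0 0 0 0 0; 0.3 0 0 0 0 0 0; 0 0 0 0 0 0 0; -1 0 0 0 0 0 0"
}}

```text
clock: 19.57
eef_pos: [604.2, -32.3, 33.7]
tool_rot: [3.139, 0.0, 1.577]
force: [0.0, 0.1, 0.1]
width: 51.6
gripper_force: 0.0
```

Request:
{"op": "move_arm", "data": {
  "targets": "-1 0 0 0 0 0 0; -1 0 0 0 0 0 0; -1 0 0 0 0 0 0; -1 0 0 0 0 0 0; -1 0 0 0 0 0 0"
}}

```text
clock: 19.98
eef_pos: [604.2, -32.4, 33.8]
tool_rot: [3.14, -0.0, 1.577]
force: [-0.4, 0.2, 6.6]
width: 35.1
gripper_force: 59.5
```

Request:
{"op": "move_arm", "data": {
  "targets": "-1 0 0 -0.5 0 0 0; -1 0 0 -1.5 0 0 0; -1 0 0 -3 0 0 0; -1 0 0 -3 0 0 0; -1 0 0 -2.5 0 0 0"
}}

```text
clock: 20.4
eef_pos: [603.6, -32.7, 139.5]
tool_rot: [3.141, 0.0, 1.577]
force: [0.6, -0.7, -1.5]
width: 34.4
gripper_force: 59.9
```

Request:
{"op": "move_arm", "data": {
  "targets": "-1 1.3 -0.9 -0.5 0 0 0; -1 2.6 -2.2 0 0 0 0; -1 2.6 -2.2 0 0 0 0; -1 2.6 -2.2 0 0 0 0; -1 2.6 -2.2 0 0 0 0"
}}

```text
clock: 20.82
eef_pos: [504.6, 84.9, 142.9]
tool_rot: [3.141, -0.001, 1.576]
force: [0.4, 0.4, -0.1]
width: 34.9
gripper_force: 60.0
```

Request:
{"op": "move_arm", "data": {
  "targets": "-1 2.6 -2.2 0 0 0 0; -1 2.6 -2.2 0 0 0 0; -1 2 -2 0 0 0 0; -1 1.3 -1 0 0 0 0; -1 0.5 -0.3 0 0 0 0"
}}

```text
clock: 21.23
eef_pos: [425.6, 176.1, 142.5]
tool_rot: [-3.139, -0.002, 1.581]
force: [0.3, 0.8, -0.6]
width: 34.8
gripper_force: 60.0
```

Request:
{"op": "move_arm", "data": {
  "targets": "-1 0 0 2 0 0 0; -1 0 0 2 0 0 0; -1 0 0 2 0 0 0; -1 0 0 1 0 0 0; -1 0 0 0 0 0 0"
}}

```text
clock: 21.65
eef_pos: [428.1, 172.3, 70.9]
tool_rot: [-3.14, 0.001, 1.575]
force: [-0.9, -0.1, -0.8]
width: 35.0
gripper_force: 60.0
```

```bash
python3 - <<'E'
from h import *
s=read_state();print(s['clock'],s['eef_pos'],s['width'])
i=cams.get_image('wrist');j=cams.get_image('side')
k=np.vstack([i['color'][100:400,120:520],cv2.resize(j['color'][130:300,190:462],(400,250))])
cv2.imwrite('pics/w9.png',k[:,:,::-1])
E
```

```text
21.65 [428.0682503  172.30714175  70.9363361 ] 35.01514592761024
```

View pics/w9.png

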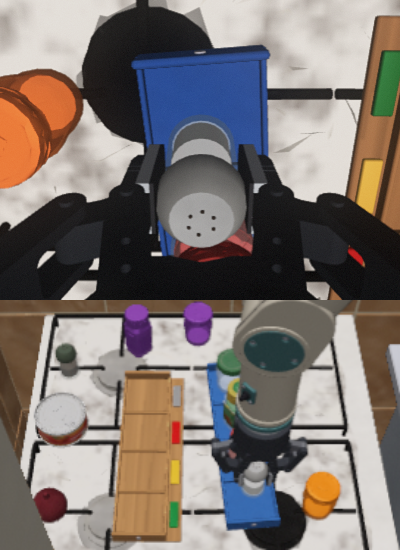

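Request:
{"op": "move_arm", "data": {
  "targets": "-1 0.2 0.2 1.5 0 0 0; -1 0 0 1.2 0 0 0; -1 0 0 0.6 0 0 0; -1 0 0 0 0 0 0; -1 0 0 0 0 0 0"
}}

```text
clock: 22.17
eef_pos: [430.5, 175.3, 39.9]
tool_rot: [3.141, -0.0, 1.576]
force: [-0.1, 0.8, -0.2]
width: 35.3
gripper_force: 60.0
```

Request:
{"op": "move_arm", "data": {
  "targets": "-1 0 0 0.2 0 0 0; -1 0 0 0.1 0 0 0; -1 0 0 0.1 0 0 0; -1 0 0 0 0 0 0"
}}

```text
clock: 22.5
eef_pos: [430.1, 175.6, 35.4]
tool_rot: [3.141, -0.0, 1.577]
force: [-0.1, -0.5, 0.1]
width: 35.5
gripper_force: 60.0
```

Request:
{"op": "move_arm", "data": {
  "targets": "-1 -0.1 0 0.1 0 0 0; -1 0 0 0.1 0 0 0; -1 0 0 0.1 0 0 0; -1 0 0 0 0 0 0"
}}

```text
clock: 22.83
eef_pos: [430.2, 174.4, 33.7]
tool_rot: [3.141, -0.001, 1.576]
force: [-2.4, -0.7, 18.5]
width: 35.0
gripper_force: 62.0
```

Request:
{"op": "move_arm", "data": {
  "targets": "0 0 0 -0.1 0 0 0; 0.2 0 0 0 0 0 0; 0.4 0 0 0 0 0 0; 0.5 0 0 0 0 0 0; 0.5 0 0 0 0 0 0"
}}

```text
clock: 23.25
eef_pos: [430.0, 174.5, 33.1]
tool_rot: [-3.141, 0.0, 1.577]
force: [0.3, -0.2, 0.7]
width: 63.8
gripper_force: 0.0
```

Request:
{"op": "move_arm", "data": {
  "targets": "0.5 0 0 -1 0 0 0; 0.5 0 0 -3 0 0 0; 0.5 0 0 -3.5 0 0 0; 0.5 0 0 -3.5 0 0 0; 0.5 0 0 -3 0 0 0"
}}

```text
clock: 23.67
eef_pos: [430.0, 174.2, 175.0]
tool_rot: [-3.142, 0.0, 1.577]
force: [0.4, 0.5, -0.7]
width: 63.9
gripper_force: 0.0
```

Request:
{"op": "move_arm", "data": {
  "targets": "0.5 3 1.5 -1 0 0 0; 0.5 3 2 -1 0 0 0; 0.5 3 2 0 0 0 0; 0.5 3 2 0 0 0 0; 0.5 0 0 0 0 0 0"
}}

```text
clock: 24.08
eef_pos: [507.0, 302.8, 192.9]
tool_rot: [3.137, -0.004, 1.585]
force: [0.3, 0.6, -0.5]
width: 63.9
gripper_force: 0.0
```

```bash
python3 - <<'E'
from h import *
import time
s=read_state();print(s['clock'],s['eef_pos'],s['width'])
i=cams.get_image('top');j=cams.get_image('side')
k=np.vstack([cv2.resize(i['color'][90:320,200:420],(550,575)[:2])[:, :],])
k=np.hstack([cv2.resize(i['color'][90:310,210:410],(400,440)),cv2.resize(j['color'][130:300,220:430],(400,440))])
cv2.imwrite('pics/w10.png',k[:,:,::-1])
for col,z,b in(('yellow',104,(285,215,330,270)),('green',78,(320,210,370,275)),('red',78,(255,215,300,270)),('yellow',104,(285,215,330,270))):
    for c in blobs(i,col,b,vmin=25)[:2]:
        x,y,w,h=cv2.boundingRect(c);print(col,x,y,w,h,onz(i,[(x+w/2,y+h/2)],z).round(1))
E
```

```text
24.0833 [507.04229774 302.81746505 192.89995909] 63.90718673414104
yellow 298 236 18 18 [[442.8  21.  104. ]]
red 263 237 22 22 [[435.2  93.6  78. ]]
yellow 298 236 18 18 [[442.8  21.  104. ]]
```

View pics/w10.png

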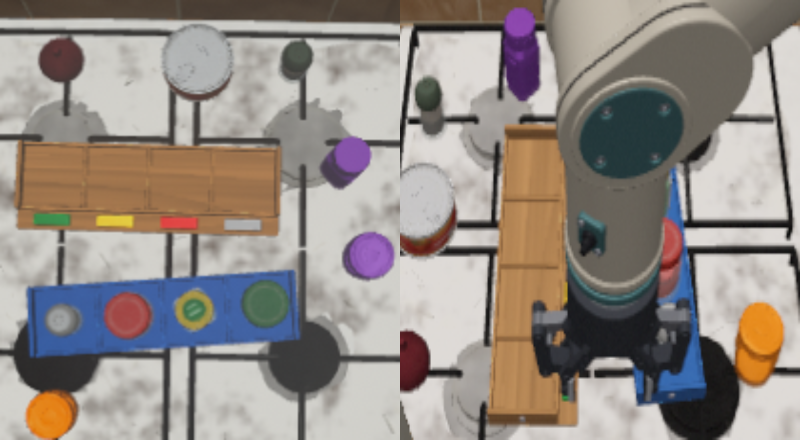

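Request:
{"op": "move_arm", "data": {
  "targets": "0.5 0 0 0 0 0 0; 0.5 0 0 0 0 0 0; 0.5 0 0 0 0 0 0; 0.5 0 0 0 0 0 0; 0.5 0 0 0 0 0 0"
}}

```text
clock: 24.6
eef_pos: [504.3, 294.5, 193.5]
tool_rot: [-3.142, -0.0, 1.576]
force: [0.5, 0.1, 0.4]
width: 63.8
gripper_force: 0.0
```

```bash
python3 - <<'E'
from h import *
i=cams.get_image('top');print(onz(i,[(342.5,241.5),(241.5,250)],78).round(1))
print(order.finish_job())
E
```

```text
[[451.9 -56.3  78. ]
 [429.5 165.   78. ]]
the job is handed in; nothing more can be done
None
```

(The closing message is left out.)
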